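# Lock the open strap clamp on a valve block

### The arm

A 7-joint arm with a two-finger parallel gripper is mounted at the origin on the work surface. World frame = base frame: x ahead of the robot, y to its left, z up, the work surface at z = 0. Lengths are in m, angles in rad, forces in N, time in s.
With the tool pointing down it reaches from about 0.4 to 0.925 m from the base axis. Payload 5.6 kg.
Tool frame: the origin (TCP) lies on the centre line of the jaws, within the pads' length; the fingertips stand 25 mm ahead of it and the grasp point (between the pads) lies 6 mm ahead of it; z points along the fingers, x is the direction in which the jaws open and shut, and the axes are right-handed (so a half turn about z gives the same grasp; the last joint's range is limited). The gripper opens to 85 mm and grips with 20 to 120 N. Pads are 22 mm wide; open, the fingers measure 114 mm over their backs; the gripper's body (76 mm by 85 mm) begins 54 mm behind the grasp point. The pads swing forward as they close: fully open they stand 13 mm farther back than shut.
Start: joints at [-1.357, 0.468, -0.012, 1.603, 0.006, 1.071, -0.056], TCP at [0.165, 0.629, 0.223] pointing down, gripper open.
Joint ranges: [-2.53, 2.53], [-0.31, 2.02], [-1.57, 1.55], [0.28, 2.44], [-1.29, 4.43], [0.15, 1.84], [-2.92, 2.92]. Speed limits (rad/s): [2.57, 2.57, 3.14, 3.14, 3.14, 3.14, 3.14].

### API

Orientations are given as a unit quaternion [x, y, z, w].
In Python, from cell import r, viewer, job gives the robot as it stands.
- The arm moves only by the tool apply_moves, never from a script. Its argument "increments" is a list of rows, each a list of 3 entries, a list of its own where there are three numbers: the closure, from -1 (fully open) to 1 (shut), then the shift along the world's x, y, z in m, then the turn, a rotation vector about the world's x, y, z in degrees. In form: [[fingers, [dx, dy, dz], [wx, wy, wz]], ...]. A call has 1 to 12 rows; each row is the pose to reach, as a shift and turn from the pose commanded when the call began; what a row does not reach only later rows make up. A row lasts 1/12 s, in which the tool goes at most 41.7 mm and 7.16 degrees, less where a joint would pass 70% of its speed; a pose out of reach is approached as far as the arm can. A call with a gripper value outside its range is refused whole. The fingers move at their own pace and stop on an object; the grip force is fixed at half the most. Time passes only in rows, so rows that repeat a pose let the fingers close. It gives the time, the measured TCP pose, the force and the opening at its end, in the units of the state.
- r.observe(): the state, without advancing time (a new reading comes with each control period).
- viewer.camera(name): name is "scene" or "top" or "wrist"; returns a dict with "img" (420x560x3 uint8, red, green, blue), "depth" (420x560 float32, m along the optical axis (not along the pixel's ray), 0 where there is no reading), "fx", "fy", "cx", "cy" (pixels), "k1" (the pictures are not rectified: a ray, as slopes to the right and down, at radius r is drawn at 1 + k1 r^2 times it, then the intrinsics apply), "eye" and "attitude" of the camera in the world. Camera axes: x right, y up, looking along -z (the intrinsics and any distortion apply to the point x, -y, -z); pixel columns grow to the right and rows downward; lengths in m; the calibration is good to about 2 mm. A picture is of the moment at which its call begins.
- job.hand_in(): hands the job in, once; it reports no verdict.
The state is a dict: "time": time; "joint_positions": joint angles; "dq": joint speeds; "joint_efforts": joint torques, N m; "tool_pos": TCP position; "ee_rot": TCP orientation; "wrist_force": force on the tool from outside, world axes, zero at the start; "ft_torque": the same for the moment, N m; "grip_width": finger opening in m.
Only numpy, scipy, OpenCV 4.12 (cv2) and the standard library are available. Lean on these libraries where they do the work, as an engineer would, in place of code of your own. Each camera call takes 0.05 s, during which the arm holds its last target. There are 200 camera calls.

### The job

The valve block sits in its fixture with one of the two strap clamps already locked and the other still open. With a finger, swing the open strap over the block until it meets its stop pin, then push that clamp's cam lever fully down so that the strap clamps the block. Only push: nothing is to be picked up; leave the locked clamp and everything else on the bench as they are.

Things in the scene. Friction and masses are not known exactly. Their poses are not given: they have to be found in the camera images.
- fixture: aluminium fixture plate bolted down, 170 (x) x 360 (y) x 20 mm; origin at the centre of its underside, x away from the robot, y along its length to the left. Clamp posts at x = 0, y = +125 mm (open clamp) and -125 mm (locked clamp), the block between. Stop pins (11 mm thick, up to z = 111 mm) at x = 22.5, y = +93 and -93 mm
- valve_block: loose aluminium valve block, 60 (x) x 120 (y) x 50 mm high, 0.75 to 0.95 kg, in a nest of short dowels on the fixture; origin at the centre of its underside, axes as the fixture's; its top is 76 mm above the bench
- stud (a point): the open clamp's vertical pivot axis, at the strap's mid-height (108 mm above the bench) while the lever is up
- strap_nose (a point): point on the open strap's centre-line 85 mm from the stud axis, at mid-thickness. A contact spindle with a 20 mm pad hangs 20 mm below the strap here, and its nut and end stand 16 mm above it
- strap: the open strap, a dark steel bar 32 mm wide, 16 mm thick, underside 100 mm above the bench with the lever up; it reaches 100 mm from the stud to its round nose and 40 mm to its tail, where a heel screw hangs. Origin on the stud axis at the plate's underside; -y points along the strap to the nose, z up. It sinks 4.8 mm as the cam lever goes down
- clamp_swing (a joint): rad, turn of the open strap: 0 = over the block, against the stop pin (hard stop), nose along the fixture's -y; grows as it swings away over the side nearer the robot (clockwise from above), at most 2.4; at 1.57 the nose points along the fixture's -x. Stays where left (friction; about 2 N at the nose moves it)
- lever_pivot (a point): centre of the open clamp's cam lever pin, on the stud axis 128 mm above the bench; the pin is level and square to the strap
- lever_end (a point): end of the open clamp's cam lever, on its centre-line 112 mm from the pin. A flat black handle, its last 50 mm 26 mm wide (along the pin) and 12 mm thick. It turns with the strap and folds down over the strap's tail, away from the nose
- cam_lever (a joint): rad, 0 = lever up (80 degrees above level, leaning to the tail side), growing as it is pushed down to 1.33 = fully down against its stop (4 degrees above level, pointing away from the nose). Stays where it is left (friction; 3 to 6 N at its end moves it)
- cam_lever_far (a joint): rad, lever of the other, locked clamp: 1.33 = down, as it must stay
- clamp_swing_far (a joint): rad, swing of the locked clamp's strap: 0 = over the block, as it must stay
- coupler: steel hose coupler, 30 mm thick, 50 mm tall, standing on the fixture plate in front of the block; origin at its foot
- plug: brass port plug, 28 mm wide, 30 mm tall, standing on the fixture plate behind the block; origin at its foot
- wrench: steel wrench 190 mm long, flat on the bench; origin under its middle
- screwdriver: screwdriver flat on the bench; origin under its middle
- oil_bottle: grey oil bottle, 64 mm wide, 170 mm tall; origin at its foot
- bearing_ring: steel bearing ring, 52 mm wide, 16 mm high; origin at its foot
- grease_tin: tin, 72 mm wide, 70 mm tall; origin at its foot
There are look-alikes about, which are no part of the job. Leave any orange or yellow look-alike of the valve_block alone.

How it is judged:
By the outcome, as a careful person would: the job done as asked, in the order asked, and still so for the second after the job is handed in, with the robot touching nothing.
It also fails if it takes over 51 s, if anything falls off the work surface, if the arm or the gripper's body presses on something with over 40 N, if the wrist force passes 120 N, or if a joint passes its speed limit or range.

## Working session

There is one attempt and no reset: what is moved stays moved. The work goes in short steps, Python scripts to look and compute and a tool call to move; the robot and the scene stay as the last step left them, time stands still between calls to the robot, and variables do not carry over. Pictures are saved under pics/ and viewed, about 8 in all and at most 12, crops included, and the job is handed in when it is done.

Besides the shell and the picture viewer there is one more tool, called after "Emit:" by a JSON object that holds its "fn" and its "kwargs", one argument or row to a line. apply_moves: Moves the arm, as the interface text tells. Its arguments: {"type":"object","properties":{"increments":{"type":"array","items":{"type":"array"}}},"required":["increments"]}

```bash
mkdir -p pics; ls; cat > h.py <<'E'
import numpy as np, cv2
from cell import r, viewer, job
from scipy.spatial.transform import Rotation as R
def rot(c):
    a=np.array(c["attitude"],float)
    return a if a.shape==(3,3) else R.from_quat(a).as_matrix()
def cloud(c):
    """world points for each pixel (H,W,3), nan where no depth"""
    h,w=c["depth"].shape
    u,v=np.meshgrid(np.arange(w),np.arange(h))
    K=np.array([[c["fx"],0,c["cx"]],[0,c["fy"],c["cy"]],[0,0,1]])
    xd=(u-c["cx"])/c["fx"]; yd=(v-c["cy"])/c["fy"]
    x,y=xd.copy(),yd.copy()
    for _ in range(8):
        s=1+c["k1"]*(x*x+y*y); x,y=xd/s,yd/s
    d=np.where(c["depth"]>0,c["depth"],np.nan)
    P=np.stack([x*d,-y*d,-d],-1)
    return P@rot(c).T+np.array(c["eye"])
def save(c,n): cv2.imwrite("pics/"+n,c["img"][:,:,::-1])
E
python3 - <<'E'
from h import *
import pickle
print(r.observe())
D={}
for n in ("scene","top","wrist"):
    c=viewer.camera(n); D[n]=c; save(c,n+"0.png")
    print(n,c["eye"],c["attitude"],c["fx"],c["k1"],(c["depth"]>0).mean())
pickle.dump(D,open("d0.pkl","wb"))
E
```

```text
pics
{'time': 0.0, 'joint_positions': array([-1.35700748,  0.46837218, -0.01160138,  1.60363161,  0.0059749 ,
        1.0713769 , -0.05625779]), 'dq': array([-0.00025296, -0.0010485 , -0.00120278, -0.00038199,  0.00017079,
       -0.00227457,  0.00194703]), 'joint_efforts': array([-2.18369969e-04, -5.32383513e+01,  2.12670659e-02, -2.51310933e+01,
        1.14200881e-02,  7.81365292e-03,  4.45105559e-05]), 'tool_pos': array([0.1650011 , 0.62812085, 0.22233825]), 'ee_rot': array([ 7.91836136e-01,  6.10732974e-01, -6.62048634e-04,  5.74733350e-04]), 'wrist_force': array([-0.04383281,  0.02366976,  0.5263422 ]), 'ft_torque': array([-0.04165686,  0.00137078, -0.06013143]), 'grip_width': 0.08552797384515509}
scene [ 0.99978843 -0.82530891  0.94460979] [0.41287509 0.09605112 0.22865069 0.87637161] 496.46562791509905 -0.08332450912101398 0.9957993197278912
top [0.40722161 0.0209294  1.48081629] [-0.0348953   0.02944753  0.71276765 -0.69991245] 413.1891827412775 -0.045428376411862974 0.995969387755102
wrist [0.09710453 0.6448264  0.37249317] [-0.11106503 -0.08428206  0.60532311  0.78367405] 365.8790379743793 -0.08278078256070291 0.9956420068027211
```

View pics/scene0.png

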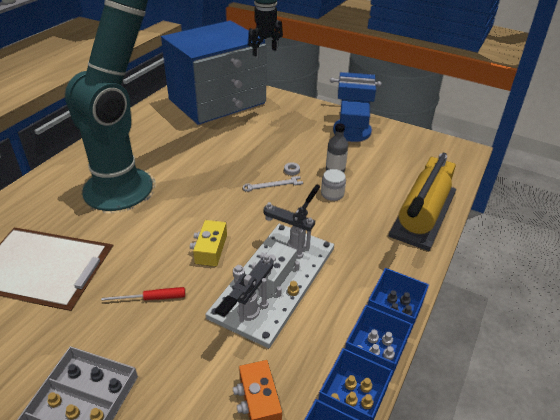

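View pics/top0.png

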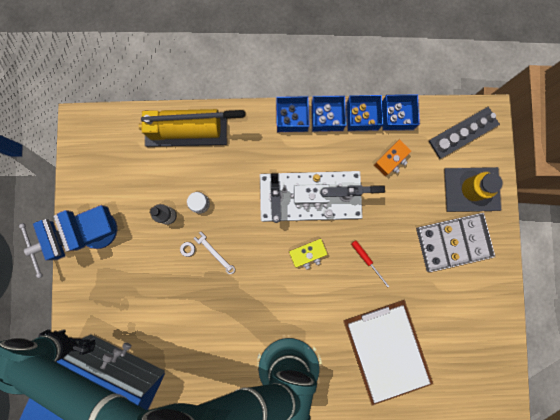

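The top view shows the plate at about (311,196), the open clamp at about (275,195) with its strap pointing at the robot, and the locked clamp on the right. Next I measure the plate and the open strap from depth.

```bash
python3 - <<'E'
from h import *
import pickle
D=pickle.load(open("d0.pkl","rb"))
c=D["top"];P=cloud(c)
print("bench z",np.nanmedian(P[270:300,150:200,2]))
X,Y,Z=P[...,0],P[...,1],P[...,2]
win=np.zeros(Z.shape,bool); win[155:235,240:400]=1
m=win&(Z>0.013)&(Z<0.027)
allm=(win&(Z>0.013)).astype(np.uint8)
n,l,s,_=cv2.connectedComponentsWithStats(allm); k=1+np.argmax(s[1:,4]);
pts=P[m&(l==k)]; print(len(pts),np.median(pts[:,2]))
rc=cv2.minAreaRect(pts[:,:2].astype(np.float32)); print("plate",rc)
for z0,z1 in((.09,.122),(.122,.26)):
    q=win&(Z>z0)&(Z<z1)
    for i in range(2):
        h=q.copy(); 
        h[:, (310 if i==0 else 0):(560 if i==0 else 310)]=0
        pp=P[h]; print(z0,i,len(pp), cv2.minAreaRect(pp[:,:2].astype(np.float32)), pp.min(0),pp.max(0))
big=cv2.resize(c["img"][150:250,235:405],None,fx=4.5,fy=4.5,interpolation=cv2.INTER_CUBIC)
cv2.imwrite("pics/topcrop.png",big[:,:,::-1])
c=D["scene"]; big=cv2.resize(c["img"][170:350,190:350],None,fx=3.3,fy=3.3,interpolation=cv2.INTER_CUBIC); cv2.imwrite("pics/scenecrop.png",big[:,:,::-1])
E
```

```text
bench z -0.00011208685949593011
2865 0.019600795147965755
plate ((0.6044232845306396, -0.08860738575458527), (0.17112232744693756, 0.3568365275859833), 0.734067440032959)
0.09 0 263 ((0.5727829337120056, 0.024951888248324394), (0.05027686059474945, 0.13699662685394287), 89.02434539794922) [ 0.50438211 -0.00110704  0.10418464] [0.64124312 0.05020022 0.12193015]
0.09 1 300 ((0.6103878021240234, -0.18121302127838135), (0.04227624833583832, 0.13216733932495117), 0.43313801288604736) [ 0.58894774 -0.24745458  0.09074199] [ 0.63155817 -0.11515246  0.12167248]
0.122 0 202 ((0.5790674686431885, 0.036374207586050034), (0.032996200025081635, 0.13709545135498047), 89.03733825683594) [0.51042122 0.01943257 0.12200745] [0.64763469 0.05251475 0.23697375]
0.122 1 303 ((0.6042931079864502, -0.22405141592025757), (0.033135827630758286, 0.19690822064876556), 0.7099294066429138) [ 0.5875974  -0.32242517  0.12346272] [ 0.62101371 -0.12560798  0.14523528]
```

View pics/scenecrop.png

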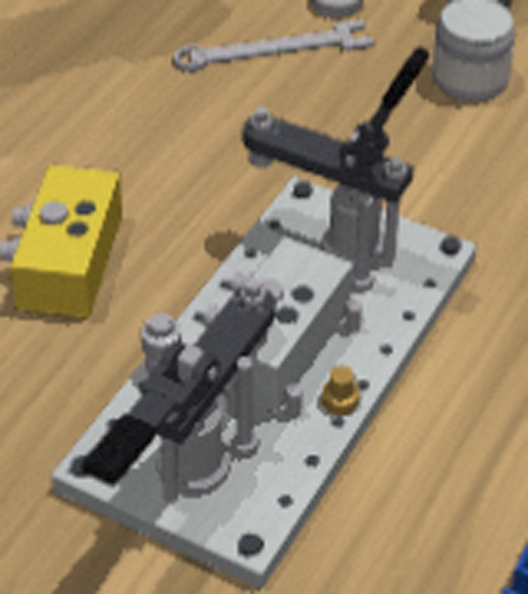

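View pics/topcrop.png

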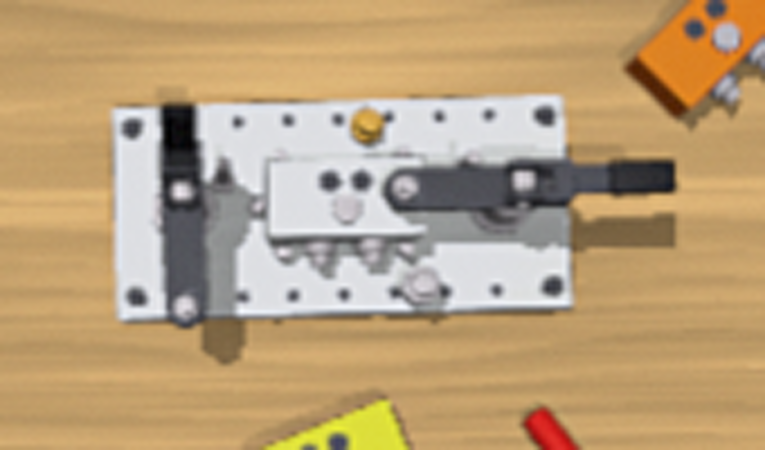

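Fixture centre is (0.604, -0.089) with yaw about +0.7°, so the stud is at about (0.603, 0.036). The strap's nose points along -x (swing about 1.6). Its extents, x 0.504 to 0.641, match the 100/40 mm given. I'll shut the gripper, turn the jaws along x and go above the strap's +y side.

Emit:
{"fn": "apply_moves", "kwargs": {
  "increments": [
    [1,[0,0,0.03],[0,0,0]],
    [1,[0,0,0.07],[0,0,0]],
    [1,[0.025,-0.035,0.08],[0,0,-6]],
    [1,[0.05,-0.07,0.08],[0,0,-12]],
    [1,[0.075,-0.105,0.08],[0,0,-18]],
    [1,[0.1,-0.14,0.08],[0,0,-24]],
    [1,[0.125,-0.18,0.08],[0,0,-30]],
    [1,[0.145,-0.215,0.08],[0,0,-36]],
    [1,[0.165,-0.25,0.08],[0,0,-42]],
    [1,[0.19,-0.285,0.08],[0,0,-48]],
    [1,[0.21,-0.32,0.08],[0,0,-54]],
    [1,[0.23,-0.35,0.08],[0,0,-60]]
  ]
}}

```text
time: 1.15
tool_pos: [0.3936, 0.2796, 0.3033]
ee_rot: [0.991, 0.131, -0.0, -0.0]
wrist_force: [1.1, 1.0, 0.0]
grip_width: 0.0002
```

Emit:
{"fn": "apply_moves", "kwargs": {
  "increments": [
    [1,[0.025,-0.035,0],[0,0,-4]],
    [1,[0.05,-0.07,0],[0,0,-8]],
    [1,[0.075,-0.11,0],[0,0,-12]],
    [1,[0.1,-0.15,0],[0,0,-14.5]],
    [1,[0.133,-0.193,0],[0,0,-14.5]],
    [1,[0.133,-0.193,0],[0,0,-14.5]],
    [1,[0.133,-0.193,0],[0,0,-14.5]],
    [1,[0.133,-0.193,0],[0,0,-14.5]]
  ]
}}

```text
time: 1.82
tool_pos: [0.5265, 0.087, 0.303]
ee_rot: [1.0, 0.005, -0.0, 0.0]
wrist_force: [-1.2, 0.8, -0.7]
grip_width: -0.0
```

```bash
python3 - <<'E'
from h import *
import pickle
o=r.observe(); print(o["tool_pos"],o["ee_rot"],o["joint_positions"],o["wrist_force"])
c=viewer.camera("wrist"); P=cloud(c); save(c,"w1.png"); pickle.dump(c,open("w1.pkl","wb"))
X,Y,Z=P[...,0],P[...,1],P[...,2]; t=o["tool_pos"]
f=P[(abs(X-t[0])<.06)&(abs(Y-t[1])<.06)&(Z>t[2]-.06)]
print(len(f),c["eye"], f.min(0)-t if len(f) else "", f.max(0)-t if len(f) else "")
q=(Z>.103)&(Z<.121)&(abs(X-.57)<.1)&(abs(Y-.03)<.08)
print(q.sum(),cv2.minAreaRect(P[q][:,:2].astype(np.float32)),P[q].min(0),P[q].max(0))
v=(Z>.123)&(Z<.14)&(abs(X-.52)<.03)&(abs(Y-.03)<.05); print("spindle top",P[v].mean(0) if v.any() else None)
E
```

```text
[0.52650397 0.08701125 0.30295848] [ 9.99987612e-01  4.95802920e-03 -2.85024784e-04  3.35903012e-04] [-0.69803396  0.19858781  0.54945607  1.82325833 -0.11241066  1.15139938
 -0.10145682] [-1.24943592  0.84662543 -0.72084388]
48625 [0.52553131 0.15568233 0.4529936 ] [-0.05999538 -0.01331336  0.01002702] [0.05997915 0.01970836 0.10343087]
3229 ((0.57366943359375, 0.032865848392248154), (0.13965734839439392, 0.0323355607688427), 1.1667704582214355) [0.50378613 0.01639926 0.10303008] [0.64325411 0.05025835 0.12099606]
spindle top [0.51832434 0.03243953 0.12925491]
```

View pics/w1.png

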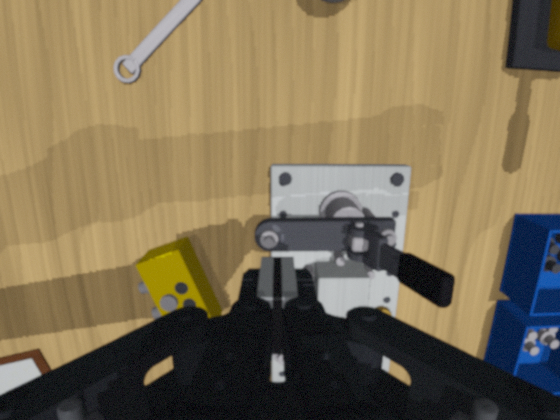

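Strap fit from the wrist view: centre (0.574, 0.033), 140 x 32 mm, spindle 85 mm from the stud. The picture shows the strap from (255,235) to (395,235), the lever handle towards (440,280), and the finger tips at about (277,262), well clear of it. Now I descend beside the strap.

Emit:
{"fn": "apply_moves", "kwargs": {
  "increments": [
    [1,[0,0,-0.03],[0,0,0]],
    [1,[0,0,-0.06],[0,0,0]],
    [1,[0,0,-0.09],[0,0,0]],
    [1,[0,0,-0.12],[0,0,0]],
    [1,[0,0,-0.145],[0,0,0]],
    [1,[0,0,-0.165],[0,0,0]],
    [1,[0,0,-0.18],[0,0,0]],
    [1,[0,0,-0.183],[0,0,0]],
    [1,[0,0,-0.183],[0,0,0]],
    [1,[0,0,-0.183],[0,0,0]]
  ]
}}

```text
time: 2.7
tool_pos: [0.5264, 0.0897, 0.121]
ee_rot: [1.0, 0.008, 0.0, -0.0]
wrist_force: [0.0, 0.0, 1.0]
grip_width: -0.0002
```

```bash
python3 - <<'E'
from h import *
o=r.observe(); print(o["tool_pos"],o["wrist_force"])
c=viewer.camera("scene"); P=cloud(c); big=cv2.resize(c["img"][130:310,200:380],None,fx=3.2,fy=3.2,interpolation=cv2.INTER_CUBIC); cv2.imwrite("pics/s1.png",big[:,:,::-1])
E
```

```text
[0.52635058 0.08965659 0.12096914] [0.02428335 0.01150244 0.95357744]
```

View pics/s1.png

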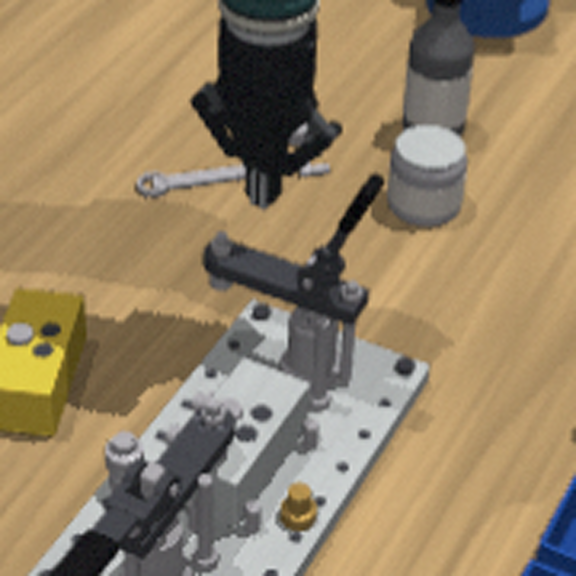

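The tips hang free beside the strap, at (263,200) in the crop, with no contact force. Next is the swing, pushing at about 70 mm radius.

Emit:
{"fn": "apply_moves", "kwargs": {
  "increments": [
    [1,[0.005,-0.015,0],[0,0,0]],
    [1,[0.0066,-0.028,0],[0,0,0]],
    [1,[0.004,-0.036,0],[0,0,0]],
    [1,[0.001,-0.0435,0],[0,0,0]],
    [1,[0,-0.052,0],[0,0,0]],
    [1,[-0.0005,-0.061,0],[0,0,0]],
    [1,[0.001,-0.071,0],[0,0,0]],
    [1,[0.003,-0.08,0],[0,0,0]],
    [1,[0.007,-0.0895,0],[0,0,0]],
    [1,[0.012,-0.098,0],[0,0,0]],
    [1,[0.012,-0.098,0],[0,0,0]],
    [1,[0.012,-0.098,0],[0,0,0]]
  ]
}}

```text
time: 3.75
tool_pos: [0.5392, -0.0103, 0.1208]
ee_rot: [1.0, 0.006, 0.001, 0.0]
wrist_force: [2.3, 1.7, 4.1]
grip_width: 0.0002
```

```bash
cat > strap.py <<'E'
from h import *
o=r.observe(); print(o["tool_pos"],o["wrist_force"])
c=viewer.camera("top"); P=cloud(c); X,Y,Z=P[...,0],P[...,1],P[...,2]; g=c["img"].max(-1)
S=np.array([.603,.035])
for n,q in (("strap",(Z>.09)&(Z<.121)),("hi",(Z>.121)&(Z<.25))):
    q&=(np.hypot(X-S[0],Y-S[1])<.15)&(Y>-.07)
    print(n,q.sum(),P[q].min(0),P[q].max(0),cv2.minAreaRect(P[q][:,:2].astype(np.float32)))
big=cv2.resize(c["img"][120:260,220:420],None,fx=4,fy=4,interpolation=cv2.INTER_CUBIC)
import sys; cv2.imwrite("pics/"+sys.argv[1],big[:,:,::-1])
E
python3 strap.py t2.png
```

```text
[ 0.53916443 -0.01031086  0.12075519] [2.28802565 1.70126792 4.11982338]
strap 20 [0.59965394 0.05315222 0.10053922] [0.62638704 0.07320259 0.11791812] ((0.6122090816497803, 0.06084158644080162), (0.02930361032485962, 0.008830530568957329), 37.10879898071289)
hi 135 [0.59282535 0.03517233 0.12195033] [0.64185894 0.07410298 0.23696903] ((0.6194703578948975, 0.053637146949768066), (0.04331294819712639, 0.03221607208251953), 45.81636428833008)
```

View pics/t2.png

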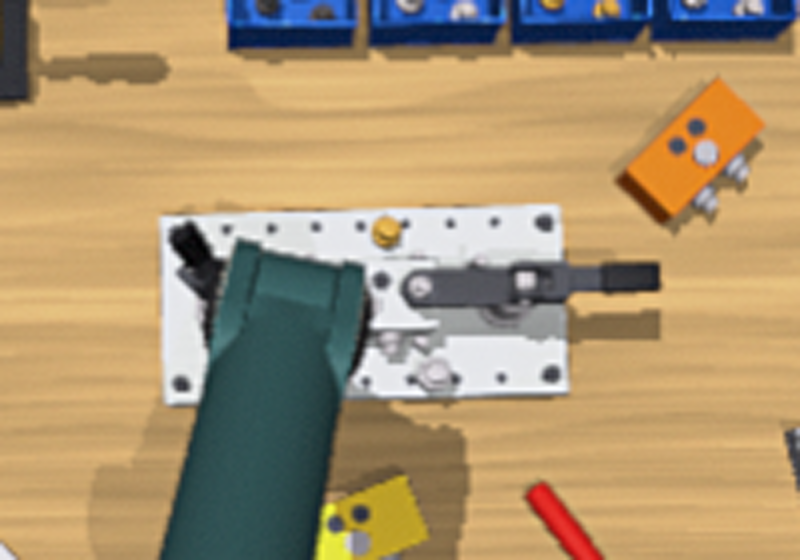

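The strap follows: the lever now points up-left at about (190,245), with roughly 30° to go, and the force is small. I'll continue slowly to the stop.

Emit:
{"fn": "apply_moves", "kwargs": {
  "increments": [
    [1,[0.006,-0.007,0],[0,0,0]],
    [1,[0.013,-0.0135,0],[0,0,0]],
    [1,[0.018,-0.017,0],[0,0,0]],
    [1,[0.0225,-0.02,0],[0,0,0]],
    [1,[0.026,-0.022,0],[0,0,0]],
    [1,[0.028,-0.023,0],[0,0,0]],
    [1,[0.03,-0.024,0],[0,0,0]],
    [1,[0.032,-0.0245,0],[0,0,0]],
    [1,[0.032,-0.0245,0],[0,0,0]]
  ]
}}

```text
time: 4.55
tool_pos: [0.5697, -0.0319, 0.1201]
ee_rot: [1.0, 0.008, -0.001, -0.001]
wrist_force: [1.3, 5.6, 4.8]
grip_width: -0.0004
```

Emit:
{"fn": "apply_moves", "kwargs": {
  "increments": [
    [1,[0.002,0.001,0],[0,0,0]],
    [1,[0.004,0.001,0],[0,0,0]],
    [1,[0.006,0.001,0],[0,0,0]],
    [1,[0.006,0.001,0],[0,0,0]]
  ]
}}

```text
time: 4.88
tool_pos: [0.5748, -0.0326, 0.1198]
ee_rot: [1.0, 0.007, -0.002, -0.0]
wrist_force: [-1.2, 2.1, 5.4]
grip_width: 0.0
```

```bash
python3 - <<'E'
from h import *
o=r.observe(); print(o["tool_pos"],o["wrist_force"])
c=viewer.camera("scene"); P=cloud(c); big=cv2.resize(c["img"][160:320,210:370],None,fx=3.6,fy=3.6,interpolation=cv2.INTER_CUBIC); cv2.imwrite("pics/s3.png",big[:,:,::-1])
E
```

```text
[ 0.57481719 -0.03263692  0.11984539] [-1.21850292  2.14217666  5.37337048]
```

View pics/s3.png

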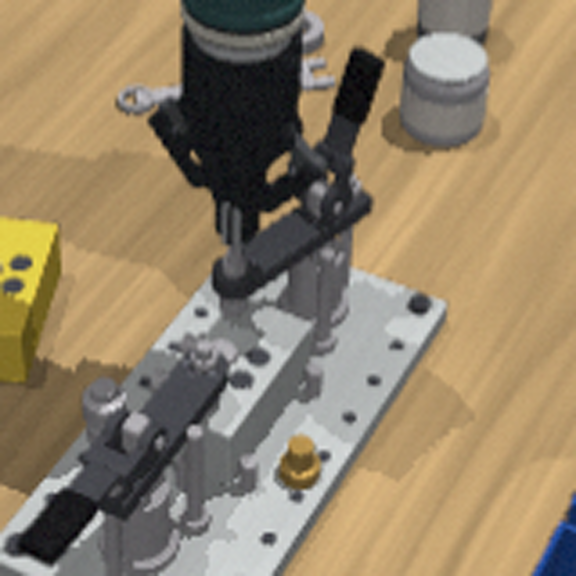

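The strap is moving but still some 15–20° short, with its nose at (230,280) and not parallel to the locked strap. I'll push further in +x in small steps.

Emit:
{"fn": "apply_moves", "kwargs": {
  "increments": [
    [1,[0.003,0,0],[0,0,0]],
    [1,[0.006,0,0],[0,0,0]],
    [1,[0.008,0,0],[0,0,0]],
    [1,[0.01,0,0],[0,0,0]],
    [1,[0.01,0,0],[0,0,0]]
  ]
}}

```text
time: 5.35
tool_pos: [0.5859, -0.033, 0.1197]
ee_rot: [1.0, 0.007, -0.001, 0.0]
wrist_force: [-0.7, 2.6, -0.9]
grip_width: 0.0002
```

```bash
cat > sc.py <<'E'
from h import *
import sys
o=r.observe(); print(o["tool_pos"],o["wrist_force"])
c=viewer.camera("scene"); P=cloud(c); X,Y,Z=P[...,0],P[...,1],P[...,2]
# strap top surface: dark, z~116, both clamps
for n,(y0,y1) in (("open",(-.08,.085)),("far",(-.26,-.10))):
    q=(Z>.112 if n=="open" else Z>.107)&(Z<.120 if n=="open" else Z<.115)&(X>.5)&(X<.7)&(Y>y0)&(Y<y1)&(c["img"].max(-1)<110)
    l=cv2.connectedComponentsWithStats(q.astype(np.uint8)); k=1+np.argmax(l[2][1:,4]); q=l[1]==k
    print(n,q.sum(),cv2.minAreaRect(P[q][:,:2].astype(np.float32)),P[q].min(0),P[q].max(0))
big=cv2.resize(c["img"][160:320,210:370],None,fx=3.6,fy=3.6,interpolation=cv2.INTER_CUBIC); cv2.imwrite("pics/"+sys.argv[1],big[:,:,::-1])
E
python3 sc.py s4.png
```

```text
[ 0.58585808 -0.03298737  0.119664  ] [-0.68595187  2.62960163 -0.85743801]
open 305 ((0.5991851091384888, 0.0003347843885421753), (0.13619445264339447, 0.031871989369392395), 78.12056732177734) [ 0.57261224 -0.0658222   0.11204997] [0.62738623 0.06537488 0.11992968]
far 368 ((0.607183575630188, -0.19115185737609863), (0.03252950310707092, 0.13463261723518372), 1.5716042518615723) [ 0.58980932 -0.25814224  0.10700266] [ 0.62347776 -0.12358468  0.11463688]
```

```bash
python3 - <<'E'
from h import *
o=r.observe(); t=o["tool_pos"]
c=viewer.camera("scene"); P=cloud(c)
for z0 in np.arange(.09,.2,.008):
    q=(abs(P[...,0]-t[0])<.06)&(abs(P[...,1]-t[1])<.04)&(P[...,2]>z0)&(P[...,2]<z0+.008)
    if q.any(): print(round(z0,3),q.sum(),P[q][:,:2].min(0)-t[:2],P[q][:,:2].max(0)-t[:2])
big=cv2.resize(c["img"][195:265,240:310],None,fx=8,fy=8,interpolation=cv2.INTER_CUBIC); cv2.imwrite("pics/s5.png",big[:,:,::-1])
E
```

```text
0.09 14 [-0.00210261 -0.0288685 ] [0.0452264  0.03613862]
0.098 50 [-0.00879784 -0.03148431] [0.04611146 0.03485718]
0.106 119 [-0.01441878 -0.03256569] [0.04617247 0.03906545]
0.114 153 [-0.01283862 -0.03445973] [0.0282819  0.03985602]
0.122 19 [-0.00408155 -0.02374931] [ 0.00775226 -0.00189596]
0.13 22 [-0.01261388 -0.02257289] [ 0.00649387 -0.005672  ]
0.138 35 [-0.01361552 -0.01527327] [0.0131569  0.00535846]
0.146 26 [-0.01170651 -0.01431689] [0.01278616 0.00349299]
0.154 28 [-0.01212666 -0.01531376] [0.01485181 0.00327113]
0.162 25 [-0.02113639 -0.01547862] [ 0.01413084 -0.00528797]
0.17 50 [-0.0352192  -0.01705516] [0.02979984 0.00837689]
0.178 108 [-0.03826173 -0.0168227 ] [0.0354429  0.01094419]
0.186 66 [-0.04684391 -0.01716967] [0.04206553 0.00863313]
0.194 85 [-0.0519188  -0.02029169] [0.05010536 0.00441737]
```

View pics/s5.png

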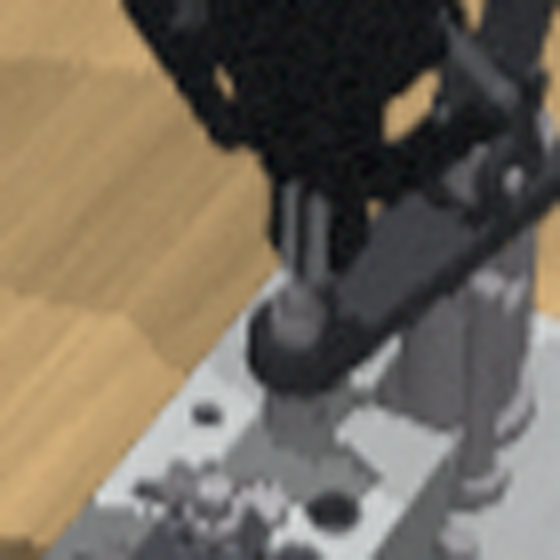

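The fingers (x span ±14 mm about the TCP) seem to sit over the strap just behind the nut, not beside it, so the tips may be higher than the figures imply. I'll back up and measure the tip height.

Emit:
{"fn": "apply_moves", "kwargs": {
  "increments": [
    [1,[0,0,0.02],[0,0,0]],
    [1,[0,0,0.04],[0,0,0]],
    [1,[-0.02,0,0.07],[0,0,0]],
    [1,[-0.06,0,0.1],[0,0,0]],
    [1,[-0.08,0,0.1],[0,0,0]],
    [1,[-0.08,0,0.1],[0,0,0]],
    [1,[-0.08,0,0.1],[0,0,0]]
  ]
}}

```text
time: 6.03
tool_pos: [0.5062, -0.0335, 0.2215]
ee_rot: [1.0, 0.006, 0.002, -0.0]
wrist_force: [0.1, 0.3, 0.5]
grip_width: -0.0
```

```bash
cat >> sc.py <<'E'
t=o["tool_pos"]
for z0 in np.arange(-.04,.08,.006):
    q=(abs(X-t[0])<.06)&(abs(Y-t[1])<.05)&(Z>t[2]+z0)&(Z<t[2]+z0+.006)
    if q.any(): print(round(z0,3),q.sum(),(P[q]-t).min(0).round(4),(P[q]-t).max(0).round(4))
E
python3 sc.py s6.png
```

```text
[ 0.50619892 -0.03347442  0.22146253] [0.12646531 0.3316066  0.4645156 ]
open 320 ((0.5980110764503479, 0.0035541951656341553), (0.14005440473556519, 0.034704405814409256), 78.32730102539062) [ 0.5721091  -0.06633249  0.11201267] [0.62533223 0.07020049 0.11999763]
far 375 ((0.6073687672615051, -0.18989595770835876), (0.03226012736558914, 0.13706472516059875), 1.8851276636123657) [ 0.5904918  -0.25805211  0.10701633] [ 0.62338024 -0.1211948   0.11490485]
0.008 10 [-0.0059 -0.0125  0.0085] [ 0.0061 -0.004   0.0136]
0.014 21 [-0.0109 -0.0158  0.0145] [0.0136 0.005  0.0198]
0.02 23 [-0.0135 -0.0158  0.0211] [0.0122 0.0031 0.0256]
0.026 26 [-0.0137 -0.0156  0.0262] [0.0143 0.0028 0.032 ]
0.032 29 [-0.0126 -0.0138  0.0323] [0.0142 0.0026 0.0379]
0.038 27 [-0.0139 -0.0125  0.0383] [0.0135 0.0015 0.0438]
0.044 15 [-0.0212 -0.0133  0.0441] [ 0.0129 -0.004   0.0499]
0.05 38 [-0.0293 -0.0153  0.0502] [ 0.0267 -0.0048  0.0559]
0.056 69 [-0.0364 -0.0176  0.056 ] [0.0345 0.011  0.062 ]
0.062 73 [-0.0427 -0.0157  0.0621] [0.0379 0.0115 0.068 ]
0.068 59 [-0.0421 -0.0183  0.0682] [0.0422 0.0109 0.0739]
0.074 77 [-0.0499 -0.0202  0.0741] [0.0476 0.0104 0.0799]
```

Both cameras put the finger tips about 9 mm behind the TCP, not 25 mm ahead, so the finger was only pushing on the top of the spindle nut. The strap is about 12.5° short of its stop. I'll descend properly on its -x side, with the tips at z about 0.098, and finish the swing on the strap's flank.

Emit:
{"fn": "apply_moves", "kwargs": {
  "increments": [
    [1,[0.005,0,-0.03],[0,0,0]],
    [1,[0.01,0,-0.06],[0,0,0]],
    [1,[0.015,0,-0.09],[0,0,0]],
    [1,[0.02,0,-0.115],[0,0,0]],
    [1,[0.02,0,-0.128],[0,0,0]],
    [1,[0.02,0,-0.132],[0,0,0]],
    [1,[0.03,0,-0.132],[0,0,0]],
    [1,[0.04,0,-0.132],[0,0,0]],
    [1,[0.05,0,-0.132],[0,0,0]],
    [1,[0.055,0,-0.132],[0,0,0]],
    [1,[0.055,0,-0.132],[0,0,0]]
  ]
}}

```text
time: 7.0
tool_pos: [0.5633, -0.033, 0.0892]
ee_rot: [1.0, 0.007, 0.001, 0.0]
wrist_force: [-0.8, -0.4, 0.2]
grip_width: -0.0002
```

Emit:
{"fn": "apply_moves", "kwargs": {
  "increments": [
    [1,[0.003,0,0],[0,0,0]],
    [1,[0.006,0,0],[0,0,0]],
    [1,[0.009,0,0],[0,0,0]],
    [1,[0.011,0,0],[0,0,0]],
    [1,[0.011,0,0],[0,0,0]],
    [1,[0.011,0,0],[0,0,0]]
  ]
}}

```text
time: 7.5
tool_pos: [0.5723, -0.0328, 0.0883]
ee_rot: [1.0, 0.007, 0.0, -0.0]
wrist_force: [-1.3, -0.6, -0.0]
grip_width: 0.0
```

```bash
python3 sc.py s7.png | head -4
```

```text
[ 0.57233743 -0.03279097  0.08828897] [-1.25942453 -0.5938113  -0.01636958]
open 316 ((0.6105135679244995, -0.0002807900309562683), (0.13147138059139252, 0.057709407061338425), 64.97197723388672) [ 0.56001666 -0.06826051  0.11200992] [0.62108404 0.07148869 0.1199853 ]
far 371 ((0.6063502430915833, -0.1909424364566803), (0.033448394387960434, 0.13522355258464813), 0.28516656160354614) [ 0.58952315 -0.25849925  0.10705022] [ 0.62314364 -0.12328559  0.11492621]
-0.04 21 [-0.0193 -0.0473 -0.0398] [ 0.0592  0.0495 -0.0345]
```

Fz has gone and the flank is in contact with Fx about -1.3. I'll keep pushing until the stop shows as a force.

Emit:
{"fn": "apply_moves", "kwargs": {
  "increments": [
    [1,[0.002,0,0],[0,0,0]],
    [1,[0.004,0,0],[0,0,0]],
    [1,[0.006,0,0],[0,0,0]],
    [1,[0.006,0,0],[0,0,0]]
  ]
}}

```text
time: 7.88
tool_pos: [0.5751, -0.0327, 0.0877]
ee_rot: [1.0, 0.007, -0.004, -0.001]
wrist_force: [-9.6, -2.1, 5.1]
grip_width: 0.0
```

A stop shows at x = 0.575, where expected (Fx -9.6 N). I retract, rise and move in front of the lever on its nose side, then check.

Emit:
{"fn": "apply_moves", "kwargs": {
  "increments": [
    [1,[-0.02,0,0],[0,0,0]],
    [1,[-0.045,0,0],[0,0,0]],
    [1,[-0.06,0,0.02],[0,0,0]],
    [1,[-0.06,0,0.055],[0,0,0]],
    [1,[-0.06,0,0.09],[0,0,0]],
    [1,[-0.06,0,0.125],[0,0,0]],
    [1,[-0.06,0,0.16],[0,0,0]],
    [1,[-0.06,0,0.16],[0,0,0]],
    [1,[-0.06,0,0.16],[0,0,0]]
  ]
}}

```text
time: 8.63
tool_pos: [0.5203, -0.0322, 0.2508]
ee_rot: [1.0, 0.007, 0.003, -0.001]
wrist_force: [-1.0, -0.1, 0.2]
grip_width: 0.0
```

```bash
python3 sc.py s8.png | head -3; python3 - <<'E'
from h import *
for n in ("scene","top"):
    c=viewer.camera(n);P=cloud(c);X,Y,Z=P[...,0],P[...,1],P[...,2]
    for z0 in np.arange(.125,.25,.015):
        q=(abs(X-.604)<.03)&(abs(Y-.045)<.05)&(Z>z0)&(Z<z0+.015)
        if q.any(): print(n,round(z0,3),q.sum(),P[q].min(0).round(4),P[q].max(0).round(4))
E
```

```text
[ 0.5203359  -0.03220756  0.25080503] [-0.95197499 -0.14735181  0.22159559]
open 310 ((0.6049671769142151, -0.012847665697336197), (0.03351792320609093, 0.10894452780485153), 1.162738561630249) [ 0.58734403 -0.06742609  0.11213131] [0.62146031 0.04190386 0.1196084 ]
far 366 ((0.6070733070373535, -0.18909680843353271), (0.033407941460609436, 0.13880878686904907), 1.4543914794921875) [ 0.58978606 -0.25823422  0.10703509] [ 0.62364667 -0.11951618  0.11498564]
scene 0.125 92 [0.5891 0.0205 0.1252] [0.6227 0.0579 0.1399]
scene 0.14 73 [0.5875 0.0204 0.1403] [0.6194 0.0478 0.1548]
scene 0.155 74 [0.5887 0.0358 0.1557] [0.6195 0.0526 0.1699]
scene 0.17 52 [0.5931 0.0427 0.1706] [0.6149 0.0562 0.1849]
scene 0.185 59 [0.592  0.0492 0.1851] [0.6167 0.0623 0.2   ]
scene 0.2 65 [0.5911 0.0533 0.2004] [0.617  0.0683 0.2148]
scene 0.215 76 [0.591  0.0581 0.2151] [0.617  0.0774 0.2297]
scene 0.23 17 [0.5931 0.0671 0.2301] [0.6158 0.0756 0.2354]
top 0.125 32 [0.5856 0.0258 0.1274] [0.6188 0.0691 0.1399]
top 0.14 19 [0.5873 0.0258 0.1401] [0.6175 0.0458 0.1547]
top 0.155 32 [0.588  0.0386 0.1567] [0.6184 0.0518 0.1689]
top 0.17 13 [0.5927 0.0483 0.1711] [0.6129 0.0546 0.184 ]
top 0.185 10 [0.5905 0.0541 0.1851] [0.6126 0.0636 0.1999]
top 0.2 20 [0.5912 0.0569 0.2   ] [0.6145 0.0691 0.2141]
top 0.215 27 [0.5901 0.0655 0.2155] [0.615  0.0808 0.2291]
top 0.23 21 [0.5915 0.0711 0.23  ] [0.6137 0.0805 0.2351]
```

View pics/s8.png

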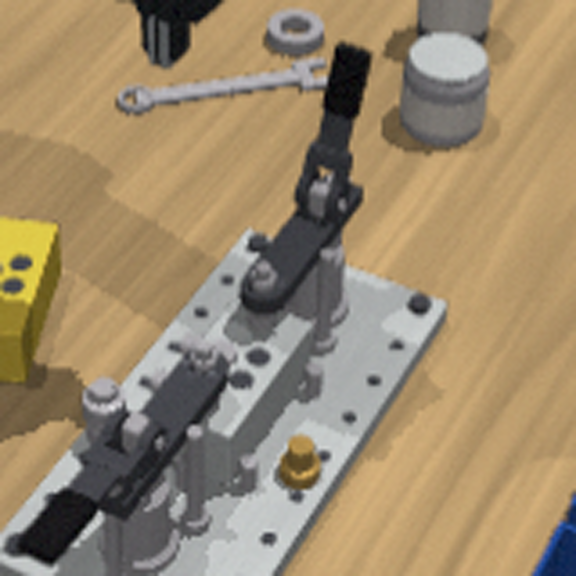

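The strap is now parallel to the locked one: 1.2° against 1.5°, with the nose nut at (265,275) over the block and the strap at the stop. The lever stands at about 70°, its end at y about 0.073, z 0.235. I move to its nose side.

Emit:
{"fn": "apply_moves", "kwargs": {
  "increments": [
    [1,[0.03,0.01,0],[0,0,0]],
    [1,[0.06,0.025,0],[0,0,0]],
    [1,[0.084,0.045,-0.01],[0,0,0]],
    [1,[0.084,0.052,-0.025],[0,0,0]],
    [1,[0.084,0.055,-0.043],[0,0,0]],
    [1,[0.084,0.055,-0.043],[0,0,0]],
    [1,[0.084,0.055,-0.043],[0,0,0]]
  ]
}}

```text
time: 9.37
tool_pos: [0.601, 0.022, 0.2032]
ee_rot: [1.0, 0.007, -0.002, 0.001]
wrist_force: [-0.3, -1.0, 0.2]
grip_width: 0.0001
```

Emit:
{"fn": "apply_moves", "kwargs": {
  "increments": [
    [1,[0.002,0.015,0.003],[0,0,0]],
    [1,[0.002,0.027,0.003],[0,0,0]],
    [1,[0.002,0.035,0.001],[0,0,0]],
    [1,[0.002,0.042,-0.0015],[0,0,0]],
    [1,[0.002,0.049,-0.0055],[0,0,0]],
    [1,[0.002,0.0555,-0.01],[0,0,0]],
    [1,[0.002,0.062,-0.015],[0,0,0]],
    [1,[0.002,0.0675,-0.0205],[0,0,0]],
    [1,[0.002,0.073,-0.0265],[0,0,0]],
    [1,[0.002,0.0775,-0.033],[0,0,0]],
    [1,[0.002,0.0775,-0.033],[0,0,0]],
    [1,[0.002,0.0775,-0.033],[0,0,0]]
  ]
}}

```text
time: 10.37
tool_pos: [0.6032, 0.0998, 0.171]
ee_rot: [1.0, 0.007, -0.001, 0.0]
wrist_force: [0.2, 0.5, 0.2]
grip_width: 0.0001
```

```bash
cat > lev.py <<'E'
from h import *
o=r.observe(); print(o["tool_pos"],o["wrist_force"])
c=viewer.camera("scene");P=cloud(c);X,Y,Z=P[...,0],P[...,1],P[...,2]
for y0 in np.arange(.06,.17,.012):
    q=(abs(X-.604)<.025)&(Y>y0)&(Y<y0+.012)&(Z>.11)&(Z<.24)
    if q.any(): print(round(y0,3),q.sum(),P[q][:,2].min().round(4),np.median(P[q][:,2]).round(4),P[q][:,2].max().round(4))
E
python3 lev.py
```

```text
[0.60315732 0.09975506 0.1710005 ] [0.23735479 0.45416132 0.24084121]
0.06 66 0.1106 0.1493 0.1568
0.072 47 0.1111 0.1581 0.2355
0.084 274 0.1554 0.2097 0.2397
0.096 66 0.1654 0.198 0.2398
0.108 16 0.1713 0.1781 0.2394
0.12 11 0.1798 0.1844 0.1889
```

The lever follows at about 30°. Now the rest of the way down.

Emit:
{"fn": "apply_moves", "kwargs": {
  "increments": [
    [1,[0,0.004,-0.0075],[0,0,0]],
    [1,[0,0.008,-0.015],[0,0,0]],
    [1,[0,0.0105,-0.0225],[0,0,0]],
    [1,[0,0.013,-0.03],[0,0,0]],
    [1,[0,0.014,-0.035],[0,0,0]],
    [1,[0,0.015,-0.04],[0,0,0]],
    [1,[0,0.015,-0.044],[0,0,0]],
    [1,[0,0.015,-0.044],[0,0,0]]
  ]
}}

```text
time: 11.08
tool_pos: [0.605, 0.1147, 0.1311]
ee_rot: [1.0, 0.007, 0.001, -0.001]
wrist_force: [-6.7, -1.0, 21.6]
grip_width: 0.0002
```

```bash
python3 lev.py
```

```text
[0.6050366  0.11471254 0.1311241 ] [-6.71744635 -0.96557644 21.61263188]
0.06 49 0.1101 0.1339 0.1383
0.072 30 0.13 0.1349 0.1392
0.084 80 0.1295 0.2163 0.2398
0.096 355 0.1297 0.1911 0.2396
0.108 61 0.1325 0.1687 0.2169
0.12 18 0.1331 0.1561 0.199
0.132 7 0.1342 0.1357 0.1433
0.144 1 0.1364 0.1364 0.1364
```

Emit:
{"fn": "apply_moves", "kwargs": {
  "increments": [
    [1,[0,0,-0.0015],[0,0,0]],
    [1,[0,0,-0.003],[0,0,0]],
    [1,[0,0,-0.003],[0,0,0]]
  ]
}}

```text
time: 11.38
tool_pos: [0.6054, 0.1148, 0.1306]
ee_rot: [1.0, 0.007, 0.001, -0.002]
wrist_force: [-11.1, -2.4, 37.4]
grip_width: -0.0002
```

The force rises without travel, so the lever is on its stop. I retract straight up and away, then compare with the locked lever.

Emit:
{"fn": "apply_moves", "kwargs": {
  "increments": [
    [1,[0,0,0.015],[0,0,0]],
    [1,[0,0,0.04],[0,0,0]],
    [1,[0,0,0.08],[0,0,0]],
    [1,[0,0,0.12],[0,0,0]],
    [1,[-0.02,0.02,0.14],[0,0,0]],
    [1,[-0.06,0.04,0.14],[0,0,0]],
    [1,[-0.095,0.06,0.14],[0,0,0]],
    [1,[-0.13,0.08,0.14],[0,0,0]],
    [1,[-0.16,0.1,0.14],[0,0,0]],
    [1,[-0.16,0.1,0.14],[0,0,0]],
    [1,[-0.16,0.1,0.14],[0,0,0]]
  ]
}}

```text
time: 12.3
tool_pos: [0.4419, 0.2165, 0.2649]
ee_rot: [1.0, 0.009, -0.001, -0.0]
wrist_force: [0.6, -0.5, 0.1]
grip_width: 0.0002
```

```bash
python3 sc.py s9.png | head -3; python3 - <<'E'
from h import *
import pickle
D=pickle.load(open("d0.pkl","rb"))
c=viewer.camera("scene");P=cloud(c);X,Y,Z=P[...,0],P[...,1],P[...,2]
# lever line: dark handle upper points, both clamps; s = distance from own stud toward tail
for n,y,sg in (("open",.036,1),("far",-.2136,-1)):
    s=sg*(Y-y); q=(abs(X-.605)<.03)&(s>.06)&(s<.11)&(Z>.115)&(Z<.16)&(c["img"].max(-1)<60)
    top=[(b,np.percentile(Z[q&(s>b)&(s<b+.012)],85)) for b in (.062,.074,.086,.098)]
    print(n,q.sum(),np.round(top,4).tolist(), "max s",s[(abs(X-.605)<.03)&(s<.16)&(Z>.12)&(Z<.16)].max())
# changes vs the start outside clamp & robot
d=cv2.absdiff(c["img"],D["scene"]["img"]).max(-1)>60
l=cv2.connectedComponentsWithStats(d.astype(np.uint8))
print([list(map(int,s)) for s in l[2][1:] if s[4]>12])
t=viewer.camera("top"); save(t,"t9.png")
E
```

```text
[0.44193089 0.21646846 0.26489768] [ 0.59974192 -0.48224773  0.14585493]
open 73 ((0.6039708256721497, 0.00543711893260479), (0.050531648099422455, 0.02942933328449726), 86.65959167480469) [ 0.59005536 -0.02043286  0.11201234] [0.61938898 0.03127376 0.11990566]
far 359 ((0.6079491972923279, -0.1887281835079193), (0.03320751711726189, 0.13776758313179016), 3.4919235706329346) [ 0.58991539 -0.25733774  0.10716082] [ 0.62435298 -0.11956255  0.1149647 ]
open 114 [[0.062, 0.14], [0.074, 0.1413], [0.086, 0.1418], [0.098, 0.1405]] max s 0.1085819166213621
far 212 [[0.062, 0.1387], [0.074, 0.1402], [0.086, 0.1403], [0.098, 0.1411]] max s 0.11687844414201581
[[105, 0, 36, 15, 196], [292, 0, 5, 13, 35], [267, 2, 10, 5, 18], [73, 6, 30, 11, 154], [265, 8, 31, 32, 335], [253, 11, 12, 23, 180], [116, 26, 23, 39, 544], [248, 31, 17, 17, 145], [75, 37, 39, 36, 527], [84, 74, 25, 4, 41], [266, 85, 33, 33, 558], [102, 88, 23, 9, 46], [106, 92, 15, 30, 67], [93, 94, 13, 30, 73], [81, 98, 22, 29, 76], [69, 107, 7, 8, 34], [126, 108, 6, 24, 104], [135, 112, 123, 58, 1469], [315, 184, 5, 4, 16], [306, 189, 6, 9, 13], [303, 189, 18, 63, 277], [35, 199, 43, 26, 500], [79, 198, 183, 26, 2544], [293, 199, 13, 14, 46], [264, 207, 28, 17, 325], [297, 210, 5, 5, 18], [278, 225, 14, 18, 113], [252, 237, 38, 19, 290]]
```

View pics/s9.png

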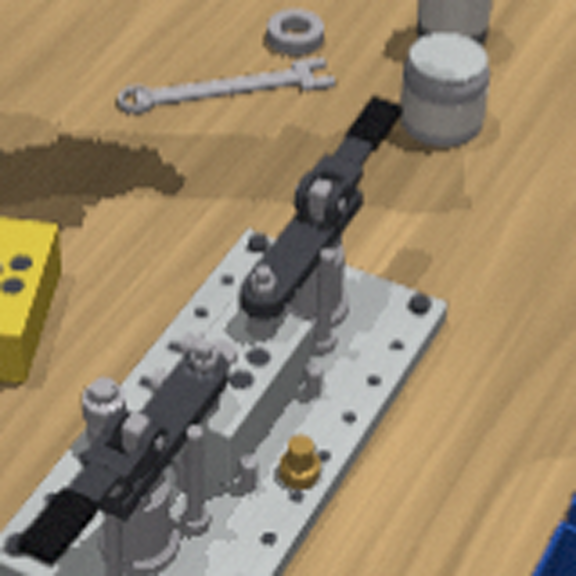

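The lever lies flat at (375,120), and its surface height matches the locked lever's within about 1 mm; the strap has sunk. One last check of the strap's angle and height, then I hand in.

```bash
python3 - <<'E'
from h import *
ok=True
for n in ("scene","top"):
    c=viewer.camera(n);P=cloud(c);X,Y,Z=P[...,0],P[...,1],P[...,2]
    for k,(y0,y1) in (("open",(-.075,.02)),("far",(-.2,-.105))):
        q=(Z>.104)&(Z<.119)&(X>.55)&(X<.66)&(Y>y0)&(Y<y1)&(c["img"].max(-1)<110)
        print(n,k,q.sum(),cv2.minAreaRect(P[q][:,:2].astype(np.float32)),"z",np.median(Z[q]))
print(r.observe()["wrist_force"]); job.hand_in()
E
```

```text
scene open 306 ((0.6099149584770203, -0.023562796413898468), (0.042042165994644165, 0.08741533756256104), 0.7495147585868835) z 0.11126988202563187
scene far 318 ((0.6069061160087585, -0.16121819615364075), (0.041432060301303864, 0.08077635616064072), 14.257913589477539) z 0.1111025215921192
top open 176 ((0.6024693250656128, -0.020492687821388245), (0.08033521473407745, 0.030801478773355484), 88.20279693603516) z 0.11130977516822937
top far 179 ((0.6048045754432678, -0.15811890363693237), (0.03255683556199074, 0.08225484937429428), 3.5455331802368164) z 0.11031501870576732
[-0.19217152  0.01414551  0.64365406]
the job is handed in; nothing more can be done
```

I swung the open strap over the block to its stop pin, then pushed its cam lever fully down, and handed the job in at about 12.5 s. Nothing was gripped, and the arm was clear at the end with the wrist force near zero.

**Last checks:**
- **Strap angle:** after the swing it lay at 1.2°, against 1.5° for the locked strap. I felt the stop as a 9.6 N push where I expected it.
- **Lever:** its force rose from about 22 N to 37 N over 0.5 mm, so it is on its stop. Its top surface matches the locked lever's within about 1.5 mm.
- **Strap height:** its top is at 111.3 mm, against 110.3–111.1 mm for the locked one, so the strap has sunk as it should.
- **Other objects:** nothing else looked moved in the final scene picture. I did not check each item's position by measurement.

**What disagreed:**
- **Finger tips:** both cameras put the closed tips about 9 mm behind the tool point, not 25 mm ahead as given. The first part of the swing therefore pushed on the strap's spindle nut (forces up to about 7 N). I noticed this, went lower, and finished the swing on the strap's side.
- **Lever start angle:** the lever stood at about 70° at the start, not 80°.
- **Final strap-angle fits:** the last fits were noisy. The top view gave a strap angle about 2.5° from the fixture's line, and the locked strap's fit was off by a similar amount or more.

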